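Pack the socket set into its stacking crates

ROBOT

A 6-joint arm with a two-finger parallel gripper is mounted at the origin on the work surface. World frame = base frame: x ahead of the robot, y to its left, z up, the work surface at z = 0. Lengths are in m, angles in degrees, forces in N, time in s.
With the tool pointing down it reaches from about 0.25 to 0.725 m from the base axis. Payload 9.7 kg.
Tool frame: the origin (TCP) lies between the finger pads; the fingertips stand bot.tcp_to_tips ahead of it and the grasp point (between the pads) lies 11 mm behind it (bot.tcp_to_tips is the distance from the TCP to the fingertips, in m); z points along the fingers, y is the line along which they close (so a half turn about z gives the same grasp; the last joint's range is limited). The gripper opens to 85 mm and grips with 20 to 120 N. Pads are 22 mm wide; open, the fingers measure 114 mm over their backs; the gripper's body (76 mm by 85 mm) begins 54 mm behind the grasp point. The pads swing forward as they close: fully open they stand 13 mm farther back than shut.
Start: joints at [-76.662, 4.979, 10.078, 95.1, 0, 90], TCP at [0.127, -0.535, 0.239] pointing down, gripper open.
Joint ranges: [-179.16, 179.16], [-48.56, 103.87], [-65.8, 70.77], [-126.05, 130.52], [-82.76, 87.17], [-180, 180]. Speed limits (degrees/s): [127.2, 127.2, 147.25, 180, 180, 180].

INTERFACE

Orientations are given as [roll, pitch, yaw] about the fixed x, y, z axes, in that order (R = Rz(yaw) Ry(pitch) Rx(roll)).
In Python, from workcell import bot gives the robot as it stands. The module is installed in compiled form; this text tells all that it offers.
- The arm moves only by the tool carry_out, never from a script. Its arguments are lists of equal length, an entry for each row: "linear": the shift along the world's x, y, z normalised to -1 to 1, where 1 is 2 cm, a list of three; "rotation": the turn, a rotation vector about the world's x, y, z normalised to -1 to 1, where 1 is 8 degrees, a list of three; "grip": the closure, from -1 (fully open) to 1 (shut). In form: {"linear": [[tx, ty, tz], ...], "rotation": [[rx, ry, rz], ...], "grip": [grip, ...]}. A call has 1 to 12 rows; each row shifts and turns the commanded pose from where the row before left it; what a row does not reach is not made up. A row lasts 1/10 s, in which the tool goes at most 50 mm and 8.59 degrees, less where a joint would pass 70% of its speed; a pose out of reach is approached as far as the arm can. A call with a number of a shift or a turn outside -1 to 1 is refused whole. A call with a gripper value outside its range is refused whole. The fingers move at their own pace and stop on an object; "grip_force" is the grip in N (left out, the last holds). Time passes only in rows, so rows that do not move let the fingers close. It gives the time, the measured TCP pose, the force, the opening and the grip force at its end, in the units of the state.
- bot.get_obs(): the state, without advancing time (a new reading comes with each control period).
- bot.camera(name): name is "scene" or "top" or "wrist"; returns the picture (400x640x3 uint8, blue, green, red); there is no depth.
- bot.camera_model(name): a dict with "fx", "fy", "cx", "cy" (pixels), "camera_from_world" (4x4, takes a point from world to camera coordinates). Camera axes: x right, y up, looking along -z (the intrinsics and any distortion apply to the point x, -y, -z); pixel columns grow to the right and rows downward; lengths in m; the calibration is good to about 2 mm. A picture is of the moment at which its call begins: read the wrist's pose just before it. camera_model takes no time and is no camera call; for the wrist camera it gives the pose at the moment of the call.
- bot.job_done(): hands the job in; it is judged then, once.
The state is a dict: "time": time; "q": joint angles; "qd": joint speeds; "joint_efforts": joint torques, N m; "ee_pos": TCP position; "tcp_rot": TCP orientation; "wrist_force": force on the tool from outside, world axes, zero at the start; "torque": the same for the moment, N m; "opening": finger opening in m; "grasp_force": force on a finger pad.
Only numpy, scipy, OpenCV 4.12 (cv2) and the standard library are available. Lean on these libraries where they do the work, as an engineer would, in place of code of your own. Each camera call takes 0.05 s, during which the arm holds its last target. There are 200 camera calls.

TASK

Pack the socket set away: stand each of the three colour-sleeved chrome sockets over the post of its own colour in the blue crate, and when all three are in and let go, seat the yellow tray on top, its two base holes fully down over the crate's two pins. Set things down rather than dropping them, and leave the all-black socket and the ceramic cup standing where they are.

Things in the scene. Friction and masses are not known exactly. Their poses are not given: they have to be found in the camera images.
- red_socket: deep chrome socket standing upright, 80 mm tall: chrome body 44 mm diameter up to 50 mm, then a red plastic sleeve 32 mm diameter to the flat top (dark square hole in it). Open mouth down: bore 34 mm diameter, 46 mm deep. Origin: centre of underside, z up. Grip the sleeve about 62 mm above the origin. 0.42 kg.
- green_socket: deep chrome socket standing upright, 80 mm tall: chrome body 39 mm diameter up to 50 mm, then a green plastic sleeve 30 mm diameter to the flat top (dark square hole in it). Open mouth down: bore 29 mm diameter, 46 mm deep. Origin: centre of underside, z up. Grip the sleeve about 62 mm above the origin. 0.36 kg.
- white_socket: deep chrome socket standing upright, 80 mm tall: chrome body 34 mm diameter up to 50 mm, then a white plastic sleeve 28 mm diameter to the flat top (dark square hole in it). Open mouth down: bore 24 mm diameter, 46 mm deep. Origin: centre of underside, z up. Grip the sleeve about 62 mm above the origin. 0.30 kg.
- red_holder: red plastic socket holder fixed on the blue crate's floor: pad 54 x 54 mm, 5 mm thick, with an upright post in its middle, 9 mm diameter, coned tip, 30 mm above the pad. Origin: centre of the pad's underside, z up, axes parallel to the crate's. The red socket goes mouth down over the post and rests on the pad (its origin 5 mm above this one).
- green_holder: green plastic socket holder fixed on the blue crate's floor: pad 54 x 54 mm, 5 mm thick, with an upright post in its middle, 9 mm diameter, coned tip, 30 mm above the pad. Origin: centre of the pad's underside, z up, axes parallel to the crate's. The green socket goes mouth down over the post and rests on the pad (its origin 5 mm above this one).
- white_holder: white plastic socket holder fixed on the blue crate's floor: pad 54 x 54 mm, 5 mm thick, with an upright post in its middle, 9 mm diameter, coned tip, 30 mm above the pad. Origin: centre of the pad's underside, z up, axes parallel to the crate's. The white socket goes mouth down over the post and rests on the pad (its origin 5 mm above this one).
- blue_crate: open blue crate, fixed, 138 (x) x 206 (y) x 105 mm tall, walls 4 mm. Bosses at its +y and -y ends reach 129 mm from centre, each with a steel pin at x 0, y +116 / -116 mm: 9 mm diameter, coned, tip 16 mm above the rim. Holders in a row inside at y -60, 0, 60 mm, any order. Close fingers along its x there. Origin: centre of underside, z up. On the left or right, the tray on the other side.
- yellow_tray: yellow tray, 0.65 kg, flat on the counter, a wrench fixed in it. Base 138 (x) x 258 (y) x 6 mm, two 14 mm through holes at x 0, y +116 / -116 mm for the crate's pins (either way round). Walls to 45 mm. Handle: flat-sided bar along y, 14 mm wide, 18 tall, centre 87 mm above origin, free 85 mm either way. Origin: centre of underside, z up. Seated: origin 105 mm above the crate's, axes parallel.
- black_socket: look-alike that does not belong: all-black deep impact socket, upright, 39 mm diameter below, 30 mm above, 80 mm tall. Origin: centre of the underside. To be left where it stands.
- cup: blue ceramic tea cup without handle, upright, 72 mm diameter and 72 mm tall. Origin: centre of underside. To be left where it stands. (Also about, not listed: a steel hasp lying flat, 19 mm high, near x 0.42, y 0, and a black torch lying near x 0.71, y 0, 38 mm high.)
There are look-alikes about, which are no part of the job. What is shaped like the red_socket but orange or pink is not meant.

How it is judged:
By the outcome, as a careful person would: the job done as asked, in the order asked, and still so for the second after the job is handed in, with the robot touching nothing.
It also fails if it takes over 120 s, if anything falls off the work surface, if the arm or the gripper's body presses on something with over 40 N, if the wrist force passes 120 N, or if a joint passes its speed limit or range.

## Working session

There is one attempt and no reset: what is moved stays moved. The work goes in short steps, Python scripts to look and compute and a tool call to move; the robot and the scene stay as the last step left them, time stands still between calls to the robot, and variables do not carry over. Pictures are saved under pics/ and viewed, at most 14 in all, crops included, and the job is handed in when it is done.

Besides the shell and the picture viewer there is one more tool, called after "Emit:" as a command line: name --argument value ..., lists and objects as JSON in quotes. carry_out: Moves the arm, as the interface text tells. Its arguments: {"type":"object","properties":{"linear":{"type":"array","items":{"type":"array","items":{"type":"number"}}},"rotation":{"type":"array","items":{"type":"array","items":{"type":"number"}}},"grip":{"type":"array","items":{"type":"number"}},"grip_force":{"type":"number"}},"required":["linear","rotation","grip"]}

```bash
mkdir -p pics; cat > h.py <<'E'
import numpy as np, cv2
from workcell import bot
def ray(m,u,v):
    T=np.array(m["camera_from_world"]);R=T[:3,:3];t=T[:3,3]
    d=np.array([(u-m["cx"])/m["fx"],-(v-m["cy"])/m["fy"],-1.])
    return -R.T@t, R.T@d
def onz(m,u,v,z):
    o,d=ray(m,u,v);return (o+d*(z-o[2])/d[2])[:2]
def proj(m,p):
    T=np.array(m["camera_from_world"]);c=T[:3,:3]@np.array(p)+T[:3,3]
    return m["cx"]+m["fx"]*c[0]/-c[2], m["cy"]-m["fy"]*c[1]/-c[2]
E
python3 - <<'E'
from h import *
for n in("top","scene"):
    im=bot.camera(n);cv2.imwrite(f"pics/{n}0.png",im);m=bot.camera_model(n);print({k:(np.round(v,3).tolist()) for k,v in m.items() if not isinstance(v,str)})
o=bot.get_obs();print(o,bot.tcp_to_tips)
E
```

```text
{'fx': 419.28, 'fy': 419.28, 'cx': 322.167, 'cy': 199.639, 'camera_from_world': [[0.028, -1.0, 0.002, -0.025], [0.982, 0.028, 0.187, -0.495], [-0.187, -0.003, 0.982, -1.037], [0.0, 0.0, 0.0, 1.0]]}
{'fx': 404.08, 'fy': 404.08, 'cx': 318.813, 'cy': 197.895, 'camera_from_world': [[0.749, 0.662, -0.009, -0.365], [-0.563, 0.644, 0.518, 0.279], [0.349, -0.383, 0.855, -1.164], [0.0, 0.0, 0.0, 1.0]]}
{'time': 0.1, 'q': array([-7.66618805e+01,  5.00767294e+00,  1.00384707e+01,  9.50972075e+01,
       -5.72152940e-04,  8.99993771e+01]), 'qd': array([-0.0722861 , -0.03595568,  0.06191764, -0.05833167, -0.10740251,
        0.00457846]), 'joint_efforts': array([-1.52193566e-03, -5.21561658e+01,  4.65654767e+01,  1.61244208e-02,
        2.55583944e-05, -2.72725373e-06]), 'ee_pos': array([ 0.12683867, -0.53498727,  0.2386519 ]), 'tcp_rot': array([-1.79933590e+02,  5.71430547e-04,  1.33387431e+01]), 'wrist_force': array([-0.53704751,  0.25368161, -1.17660503]), 'torque': array([-6.32220692e-05,  1.41590323e-02,  4.35890517e-02]), 'grasp_force': 0.0, 'opening': 0.08578016019232375} 0.008
```

View pics/top0.png

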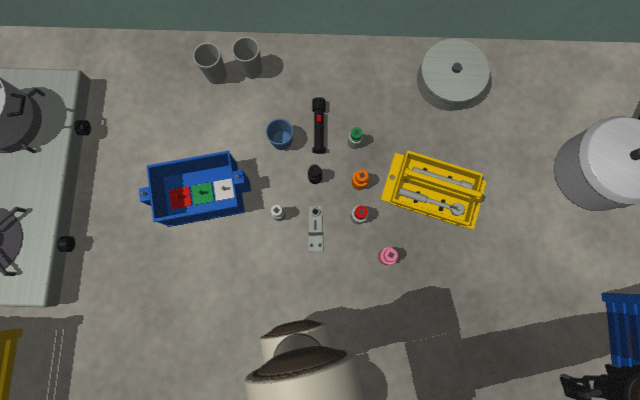

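View pics/scene0.png

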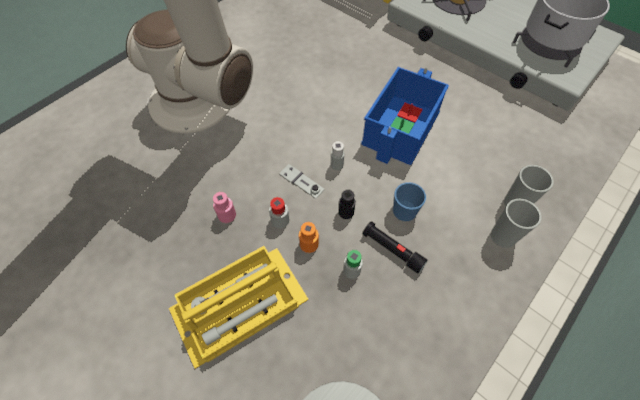

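The top view shows the crate at left (~195,188), holders red, green, white from left to right (180,197 / 203,193 / 226,189). The sockets are white (278,212), red (360,213) and green (356,134). The decoys are orange (361,179), pink (389,256) and black (315,173), with the cup at (280,133) and the tray at ~(435,190). The scene view shows the same layout.

```bash
python3 - <<'E'
from h import *
im=cv2.imread("pics/top0.png")
a=cv2.resize(im[100:250,135:260],None,fx=4,fy=4,interpolation=cv2.INTER_CUBIC)[:600]
b=cv2.resize(im[140:240,375:500],None,fx=3,fy=3,interpolation=cv2.INTER_CUBIC)
c=np.zeros((600,800,3),np.uint8);c[:600,:500]=a;b=b[:300,:300]
c[:300,500:800]=b
r=cv2.resize(im[115:225,265:375],(300,300),interpolation=cv2.INTER_CUBIC);c[300:,500:]=r
cv2.imwrite("pics/crop.png",c)
m=bot.camera_model("top");ms=bot.camera_model("scene");print([round(float(x),4) for x in np.ravel(m.get("distortion",[]))],m.keys())
hsv=cv2.cvtColor(im,cv2.COLOR_BGR2HSV)
for n,(u,v) in dict(red=(360,212),green=(356,132),white=(277.5,210),black=(315,171)).items(): print(n,onz(m,u,v,.08))
print("cup",onz(m,280,130,.072))
for u,v in((180,197),(203,193),(226,189)):print("hold",onz(m,u,v,.005))
for u,v in((145,194),(238,177)):print("pin",onz(m,u,v,.11))
E
```

```text
[] dict_keys(['fx', 'fy', 'cx', 'cy', 'camera_from_world'])
red [ 0.46007322 -0.10649077]
green [ 0.66906019 -0.09376719]
white [0.45922404 0.09911712]
black [0.56210824 0.00886463]
cup [0.67167666 0.10365954]
hold [0.4991949  0.37091812]
hold [0.51192664 0.31007066]
hold [0.52470831 0.24898463]
pin [0.48456208 0.42015879]
pin [0.53361322 0.19669641]
```

View pics/crop.png

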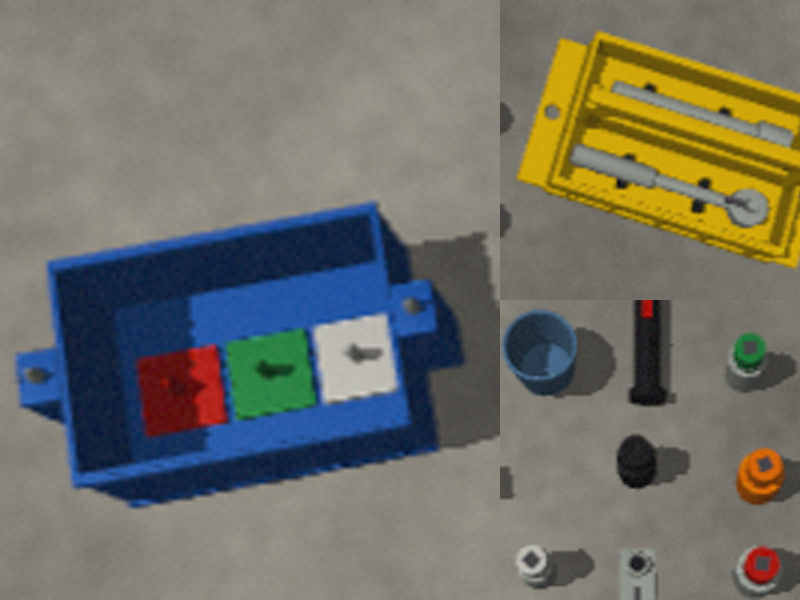

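Crate yaw is about 12° and tray yaw about -15°. In the crops the posts, the left and right pins (36,375 / 412,305) and the tray hole (552,112) are visible. I'll move above the red socket with the fingers turned to the crate's x for a wrist look.

Emit:
carry_out --linear '[[0.75, 0.97, 0], [0.75, 0.97, 0], [0.75, 0.97, 0], [0.75, 0.97, 0], [0.75, 0.97, 0], [0.75, 0.97, 0], [0.75, 0.97, 0], [0.75, 0.97, 0], [0.75, 0.97, 0], [0.75, 0.97, 0], [0.75, 0.97, 0], [0.75, 0.97, 0]]' --rotation '[[0, 0, 0.5], [0, 0, 0.5], [0, 0, 0.5], [0, 0, 0.5], [0, 0, 0.5], [0, 0, 0.5], [0, 0, 0.5], [0, 0, 0.5], [0, 0, 0.5], [0, 0, 0.5], [0, 0, 0.5], [0, 0, 0.5]]' --grip '[-1, -1, -1, -1, -1, -1, -1, -1, -1, -1, -1, -1]'

```text
time: 1.3
ee_pos: [0.3073, -0.3014, 0.239]
tcp_rot: [-180.0, -0.0, 61.5]
wrist_force: [-0.2, 0.2, 0.2]
opening: 0.0853
grasp_force: 0.0
```

Emit:
carry_out --linear '[[0.75, 0.97, 0], [0.75, 0.97, 0], [0.75, 0.97, 0], [0.75, 0.97, 0], [0.75, 0.97, 0], [0.75, 0.97, 0], [0.75, 0.97, 0], [0.75, 0.97, 0], [0.75, 0.97, 0], [0.75, 0.97, 0], [0, 0, 0], [0, 0, 0]]' --rotation '[[0, 0, 0.5], [0, 0, 0.5], [0, 0, 0.5], [0, 0, 0.5], [0, 0, 0.5], [0, 0, 0.5], [0, 0, 0.5], [0, 0, 0.5], [0, 0, 0.5], [0, 0, 0.5], [0, 0, 0], [0, 0, 0]]' --grip '[-1, -1, -1, -1, -1, -1, -1, -1, -1, -1, -0.18, -0.18]'

```text
time: 2.5
ee_pos: [0.4568, -0.1081, 0.2389]
tcp_rot: [-179.9, -0.0, 101.4]
wrist_force: [-0.1, -0.0, 0.6]
opening: 0.0591
grasp_force: 0.0
```

```bash
python3 - <<'E'
from h import *
m=bot.camera_model("wrist");im=bot.camera("wrist");cv2.imwrite("pics/w1.png",im);o=bot.get_obs()
print(np.round(o["ee_pos"],4),o["tcp_rot"],o["opening"],o["wrist_force"],o["q"]);print({k:np.round(v,4).tolist() for k,v in m.items()})
E
```

```text
[ 0.4566 -0.1085  0.2391] [-1.79959301e+02 -2.45524318e-03  1.01298403e+02] 0.051953894766505415 [-0.09158288 -0.52854724 -0.36922763] [-1.33646366e+01 -5.99611984e+00 -8.41716929e-01  9.51924137e+01
 -1.47516271e-02  6.53369643e+01]
{'fx': 307.814, 'fy': 307.814, 'cx': 324.1304, 'cy': 199.8474, 'camera_from_world': [[0.9806, 0.1958, -0.0005, -0.4267], [-0.189, 0.9458, -0.2642, 0.2219], [-0.0512, 0.2592, 0.9645, -0.3267], [0.0, 0.0, 0.0, 1.0]]}
```

View pics/w1.png

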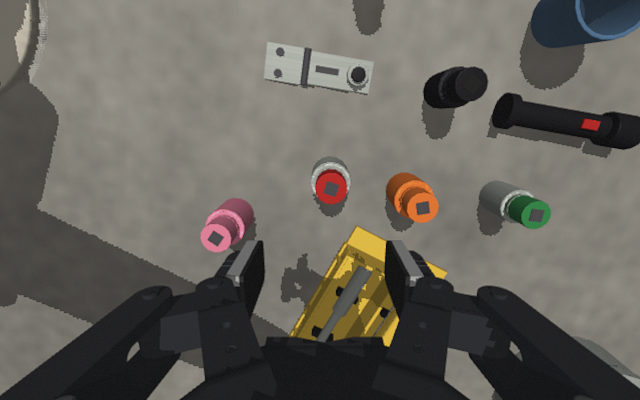

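The wrist view shows red (331,188), orange (423,208) and green (536,215), so the layout is confirmed.

```bash
cat >> h.py <<'E'
def hole(im,u,v,r=9):
    "subpixel centre of dark square near u,v"
    g=cv2.cvtColor(im,cv2.COLOR_BGR2HSV);p=im[v-r:v+r+1,u-r:u+r+1].astype(int)
    s=p.max(2)-p.min(2)
    return p,s
E
python3 - <<'E'
from h import *
m=bot.camera_model("wrist");im=cv2.imread("pics/w1.png");t=cv2.imread("pics/top0.png");mt=bot.camera_model("top")
def cen(im,m,u,v,r):
    k=6;p=cv2.resize(im[v-r:v+r+1,u-r:u+r+1],None,fx=k,fy=k,interpolation=cv2.INTER_CUBIC)
    h=cv2.cvtColor(p,cv2.COLOR_BGR2HSV)
    mk=((h[...,1]>120)&(h[...,2]>90)).astype(np.uint8)
    c,h_=cv2.findContours(mk,cv2.RETR_CCOMP,cv2.CHAIN_APPROX_NONE)
    out=[]
    for i,x in enumerate(c):
        if cv2.contourArea(x)>k*k*4:
            M=cv2.moments(x);uu=u-r+(M["m10"]/M["m00"]+.5)/k-.5;vv=v-r+(M["m01"]/M["m00"]+.5)/k-.5
            out.append(("hole" if h_[0][i][3]>=0 else "outer",round(uu,1),round(vv,1),round(cv2.contourArea(x)/k/k),onz(m,uu,vv,.08).round(4)))
    return out
print(cen(im,m,331,188,22));print(cen(im,m,534,213,24));print(cen(t,mt,360,212,12));print(cen(t,mt,356,132,12))
E
```

```text
[('outer', 330.6, 186.7, 861, array([ 0.4627, -0.1067])), ('hole', 330.9, 188.5, 159, array([ 0.4632, -0.1084]))]
[('outer', 535.3, 214.3, 610, array([ 0.6694, -0.0945])), ('hole', 536.3, 215.1, 176, array([ 0.6707, -0.0951]))]
[('outer', 360.6, 211.6, 134, array([ 0.461, -0.108])), ('hole', 360.8, 211.1, 22, array([ 0.4623, -0.1085]))]
[('outer', 356.1, 132.2, 88, array([ 0.6684, -0.094 ])), ('hole', 356.4, 131.9, 25, array([ 0.6694, -0.0947]))]
```

Emit:
carry_out --linear '[[0.3, 0, -1], [0, 0, -1], [0, 0, -1], [0, 0, -1], [0, 0, -1], [0, 0, -1], [0, 0, -1], [0, 0, -0.9], [0, 0, -0.6], [0, 0, -0.45], [0, 0, 0], [0, 0, 0]]' --rotation '[[0, 0, 0], [0, 0, 0], [0, 0, 0], [0, 0, 0], [0, 0, 0], [0, 0, 0], [0, 0, 0], [0, 0, 0], [0, 0, 0], [0, 0, 0], [0, 0, 0], [0, 0, 0]]' --grip '[-0.18, -0.18, -0.18, -0.18, -0.18, -0.18, -0.18, -0.18, -0.18, -0.18, -0.18, -0.18]'

```text
time: 3.75
ee_pos: [0.4631, -0.1086, 0.0609]
tcp_rot: [180.0, 0.0, 101.3]
wrist_force: [-0.6, -0.2, 1.3]
opening: 0.0505
grasp_force: 0.0
```

Emit:
carry_out --linear '[[0, 0, 0], [0, 0, 0], [0, 0, 0], [0, 0, 0], [0, 0, 0], [0, 0, 0]]' --rotation '[[0, 0, 0], [0, 0, 0], [0, 0, 0], [0, 0, 0], [0, 0, 0], [0, 0, 0]]' --grip '[1, 1, 1, 1, 1, 1]' --grip_force 60

```text
time: 4.35
ee_pos: [0.4634, -0.1085, 0.0614]
tcp_rot: [179.9, 0.1, 101.3]
wrist_force: [-2.0, -0.6, 6.6]
opening: 0.0305
grasp_force: 59.7
```

Emit:
carry_out --linear '[[0, 0, 0.4], [0, 0, 0.8], [0, 0, 1], [0, 0, 1], [0, 0, 1], [0, 0, 1], [0.2, 1, 1], [0.2, 1, 1], [0.2, 1, 1], [0.2, 1, 1], [0.2, 1, 1], [0.2, 1, 0.8]]' --rotation '[[0, 0, 0], [0, 0, 0], [0, 0, 0], [0, 0, 0], [0, 0, 0], [0, 0, 0], [0, 0, 0], [0, 0, 0], [0, 0, 0], [0, 0, 0], [0, 0, 0], [0, 0, 0]]' --grip '[1, 1, 1, 1, 1, 1, 1, 1, 1, 1, 1, 1]'

```text
time: 5.55
ee_pos: [0.4868, 0.0125, 0.2815]
tcp_rot: [180.0, -0.0, 101.3]
wrist_force: [0.3, 0.1, -3.6]
opening: 0.0301
grasp_force: 60.0
```

Emit:
carry_out --linear '[[0.2, 1, 0], [0, 1, 0], [0, 1, 0], [0, 1, 0], [0, 1, 0], [0, 1, 0], [0, 1, 0], [0, 0.5, 0], [0, 0, 0], [0, 0, 0]]' --rotation '[[0, 0, 0], [0, 0, 0], [0, 0, 0], [0, 0, 0], [0, 0, 0], [0, 0, 0], [0, 0, 0], [0, 0, 0], [0, 0, 0], [0, 0, 0]]' --grip '[1, 1, 1, 1, 1, 1, 1, 1, 1, 1]'

```text
time: 6.55
ee_pos: [0.4908, 0.1613, 0.2802]
tcp_rot: [-180.0, 0.0, 101.4]
wrist_force: [-1.1, 0.1, -3.9]
opening: 0.0301
grasp_force: 60.1
```

```bash
python3 - <<'E'
from h import *
import pickle
m=bot.camera_model("wrist");im=bot.camera("wrist");cv2.imwrite("pics/w2.png",im);o=bot.get_obs();pickle.dump(m,open("w2.pkl","wb"))
print(np.round(o["ee_pos"],4),o["tcp_rot"],o["opening"],o["wrist_force"])
E
```

```text
[0.4909 0.161  0.2803] [-1.79986741e+02  1.96307388e-02  1.01323987e+02] 0.030301076860778778 [-0.03207066 -0.37688064 -3.6749092 ]
```

View pics/w2.png

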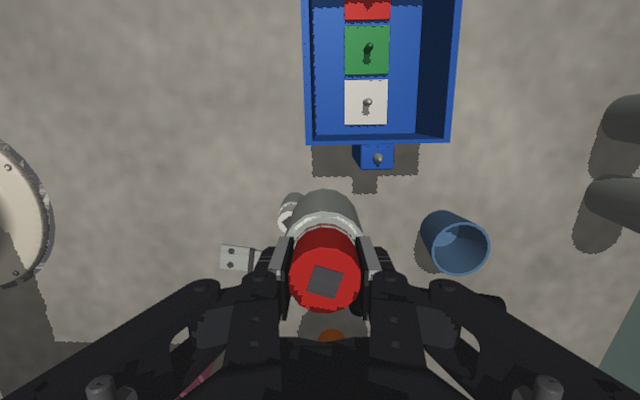

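The wrist view shows the crate with the white pad (366,102), green pad (367,50), near pin (378,158) and the red socket firmly held. Next I'll work out the pads and pins from both views.

```bash
cat >> h.py <<'E'
def quad(im,m,mask,z,u,v):
    c,_=cv2.findContours(mask.astype(np.uint8),cv2.RETR_EXTERNAL,cv2.CHAIN_APPROX_NONE)
    c=[x for x in c if cv2.pointPolygonTest(x,(u,v),False)>=0][0]
    P=np.array([onz(m,a,b,z) for a,b in c[:,0].astype(float)])*1000
    (cx,cy),(w,h),a=cv2.minAreaRect(P.astype(np.float32))
    return np.round([cx,cy,w,h,a],1)
E
python3 - <<'E'
from h import *
import pickle
w=cv2.imread("pics/w2.png");mw=pickle.load(open("w2.pkl","rb"));t=cv2.imread("pics/top0.png");mt=bot.camera_model("top")
def masks(im):
    h=cv2.cvtColor(im,cv2.COLOR_BGR2HSV);H,S,V=h[...,0],h[...,1],h[...,2]
    return dict(g=(abs(H.astype(int)-65)<15)&(S>110),w=(S<50)&(V>150),r=((H<7)|(H>173))&(S>150))
for im,m,pts in((w,mw,dict(g=(355,50),w=(355,90))),(t,mt,dict(g=(196,195),w=(218,190),r=(174,200)))):
    M=masks(im)
    for k,p in pts.items():
        for z in(.005,.009):print(k,z,quad(im,m,M[k],z,*p))
cv2.imwrite("pics/c2.png",np.hstack([cv2.resize(w[130:190,330:420],(540,360),interpolation=cv2.INTER_CUBIC),cv2.resize(t[165:195,225:255],(250,360),interpolation=cv2.INTER_CUBIC)]))
print("pin w",onz(mw,378,158,.121),"top",onz(mt,238,176.5,.121),onz(mt,144,193.5,.121))
E
```

```text
g 0.005 [512.6 312.4  54.1  53.5  11.3]
g 0.009 [512.3 311.6  53.6  53.   11.3]
w 0.005 [525.7 254.3  54.5  53.4  12.3]
w 0.009 [525.3 254.1  54.   52.9  12.3]
g 0.005 [511.7 311.9  53.1  52.8  12.3]
g 0.009 [510.9 310.7  52.9  52.6  12.3]
w 0.005 [524.5 256.1  52.5  49.1  11.4]
w 0.009 [523.7 255.2  52.3  48.9  11.4]
r 0.005 [499.  370.7  53.1  52.6  12.6]
r 0.009 [498.3 369.3  52.9  52.4  12.6]
pin w [0.53563287 0.19929253] top [0.5322124  0.19445991] [0.48360939 0.4179229 ]
```

View pics/c2.png

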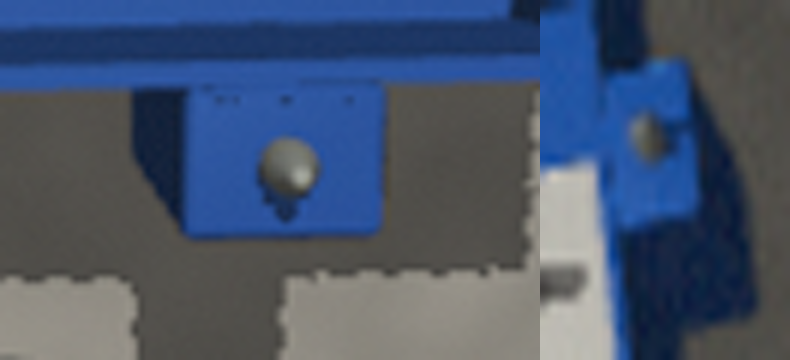

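Emit:
carry_out --linear '[[0.08, 1, 0], [0.08, 1, 0], [0.08, 1, 0], [0.06, 1, 0], [0.06, 1, 0], [0.06, 1, 0], [0, 1, 0], [0, 1, 0], [0, 1, 0], [0, 1, 0], [0, 0.45, 0], [0, 0, 0]]' --rotation '[[0, 0, 0.09], [0, 0, 0], [0, 0, 0], [0, 0, 0], [0, 0, 0], [0, 0, 0], [0, 0, 0], [0, 0, 0], [0, 0, 0], [0, 0, 0], [0, 0, 0], [0, 0, 0]]' --grip '[1, 1, 1, 1, 1, 1, 1, 1, 1, 1, 1, 1]'

```text
time: 7.8
ee_pos: [0.4992, 0.3716, 0.2797]
tcp_rot: [-180.0, 0.0, 102.1]
wrist_force: [-0.5, -1.0, -4.9]
opening: 0.0298
grasp_force: 60.2
```

Emit:
carry_out --linear '[[0, 0, -1], [0, 0, -1], [0, 0, -1], [0, 0, -1], [0, 0, -1], [0, 0, -1], [0, 0, -1], [0, 0, -1], [0, 0, -1], [0, 0, -0.5], [0, 0, 0]]' --rotation '[[0, 0, 0], [0, 0, 0], [0, 0, 0], [0, 0, 0], [0, 0, 0], [0, 0, 0], [0, 0, 0], [0, 0, 0], [0, 0, 0], [0, 0, 0], [0, 0, 0]]' --grip '[1, 1, 1, 1, 1, 1, 1, 1, 1, 1, 1]'

```text
time: 8.9
ee_pos: [0.4988, 0.3695, 0.089]
tcp_rot: [-179.9, 0.1, 102.0]
wrist_force: [-0.4, 0.7, -4.3]
opening: 0.0304
grasp_force: 60.3
```

Emit:
carry_out --linear '[[0, 0, -0.4], [0, 0, -0.2], [0, 0, -0.1], [0, 0, 0]]' --rotation '[[0, 0, 0], [0, 0, 0], [0, 0, 0], [0, 0, 0]]' --grip '[1, 1, 1, 1]'

```text
time: 9.3
ee_pos: [0.4993, 0.3706, 0.0763]
tcp_rot: [-180.0, -0.0, 102.1]
wrist_force: [0.0, 0.5, -3.7]
opening: 0.0307
grasp_force: 60.3
```

Emit:
carry_out --linear '[[0, 0, -0.1], [0, 0, -0.1], [0, 0, 0]]' --rotation '[[0, 0, 0], [0, 0, 0], [0, 0, 0]]' --grip '[1, 1, 1]'

```text
time: 9.6
ee_pos: [0.4992, 0.3706, 0.072]
tcp_rot: [-180.0, 0.0, 102.1]
wrist_force: [-0.7, -0.3, -4.7]
opening: 0.0302
grasp_force: 60.3
```

Emit:
carry_out --linear '[[0, 0, -0.05], [0, 0, -0.05], [0, 0, 0]]' --rotation '[[0, 0, 0], [0, 0, 0], [0, 0, 0]]' --grip '[1, 1, 1]'

```text
time: 9.9
ee_pos: [0.4993, 0.3707, 0.0705]
tcp_rot: [180.0, -0.0, 102.1]
wrist_force: [-0.2, 0.3, -2.0]
opening: 0.0304
grasp_force: 60.6
```

Emit:
carry_out --linear '[[0, 0, -0.03], [0, 0, 0], [0, 0, 0], [0, 0, 0], [0, 0, 0]]' --rotation '[[0, 0, 0], [0, 0, 0], [0, 0, 0], [0, 0, 0], [0, 0, 0]]' --grip '[1, 0.3, -0.18, -0.18, -0.18]'

```text
time: 10.4
ee_pos: [0.4994, 0.3707, 0.0697]
tcp_rot: [180.0, -0.0, 102.1]
wrist_force: [-0.3, 0.2, 0.1]
opening: 0.0504
grasp_force: 0.0
```

Emit:
carry_out --linear '[[0, 0, 0.3], [0, 0, 0.6], [0, 0, 1], [0, 0, 1], [0, 0, 1], [0, 0, 1], [0, 0, 1], [0, 0, 1], [0, 0, 1], [0, 0, 1], [0, 0, 0.6], [0, 0, 0]]' --rotation '[[0, 0, 0], [0, 0, 0], [0, 0, 0], [0, 0, 0], [0, 0, 0], [0, 0, 0], [0, 0, 0], [0, 0, 0], [0, 0, 0], [0, 0, 0], [0, 0, 0], [0, 0, 0]]' --grip '[-0.18, -0.18, -0.18, -0.18, -0.18, -0.18, -0.18, -0.18, -0.18, -0.18, -0.18, -0.18]'

```text
time: 11.6
ee_pos: [0.4997, 0.371, 0.2627]
tcp_rot: [179.8, -0.1, 102.1]
wrist_force: [-0.0, 0.6, 0.2]
opening: 0.0506
grasp_force: 0.0
```

```bash
python3 - <<'E'
from h import *
t=bot.camera("top");cv2.imwrite("pics/t2.png",cv2.resize(t[130:250,130:330],(800,480),interpolation=cv2.INTER_CUBIC));o=bot.get_obs();print(o["ee_pos"],o["opening"])
E
```

```text
[0.49954249 0.37084829 0.26113283] 0.05041036237703126
```

View pics/t2.png

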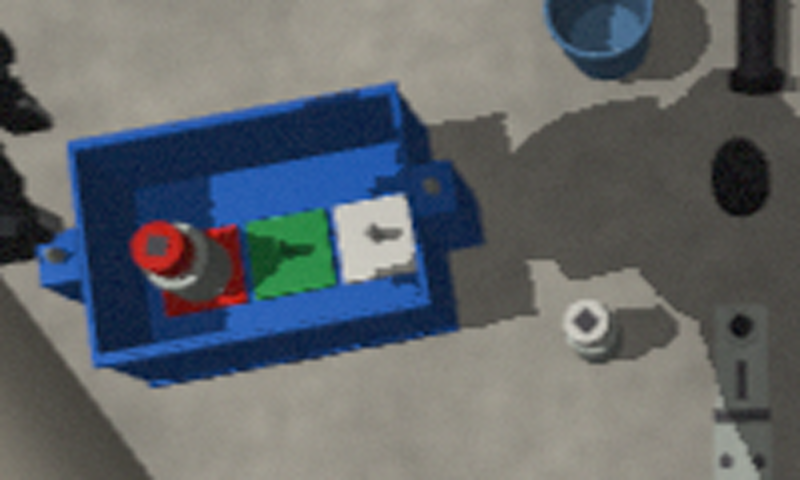

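Red stands upright on its pad (157,247 top in the crop). Now the green socket.

Emit:
carry_out --linear '[[0.355, -0.97, 0], [0.355, -0.97, 0], [0.355, -0.97, 0], [0.355, -0.97, 0], [0.355, -0.97, 0], [0.355, -0.97, 0], [0.355, -0.97, 0], [0.355, -0.97, 0], [0.355, -0.97, 0], [0.355, -0.97, 0], [0.355, -0.97, 0], [0.355, -0.97, 0]]' --rotation '[[0, 0, 0], [0, 0, 0], [0, 0, 0], [0, 0, 0], [0, 0, 0], [0, 0, 0], [0, 0, 0], [0, 0, 0], [0, 0, 0], [0, 0, 0], [0, 0, 0], [0, 0, 0]]' --grip '[-0.18, -0.18, -0.18, -0.18, -0.18, -0.18, -0.18, -0.18, -0.18, -0.18, -0.18, -0.18]'

```text
time: 12.85
ee_pos: [0.5844, 0.137, 0.2589]
tcp_rot: [-179.9, 0.0, 102.1]
wrist_force: [0.5, -0.1, -0.6]
opening: 0.0505
grasp_force: 0.0
```

Emit:
carry_out --linear '[[0.355, -0.97, 0], [0.355, -0.97, 0], [0.355, -0.97, 0], [0.355, -0.97, 0], [0.355, -0.97, 0], [0.355, -0.97, 0], [0.355, -0.97, 0], [0.355, -0.97, 0], [0.355, -0.97, 0], [0.355, -0.97, 0], [0.355, -0.97, 0], [0.355, -0.97, 0]]' --rotation '[[0, 0, 0], [0, 0, 0], [0, 0, 0], [0, 0, 0], [0, 0, 0], [0, 0, 0], [0, 0, 0], [0, 0, 0], [0, 0, 0], [0, 0, 0], [0, 0, 0], [0, 0, 0]]' --grip '[-0.18, -0.18, -0.18, -0.18, -0.18, -0.18, -0.18, -0.18, -0.18, -0.18, -0.18, -0.18]'

```text
time: 14.05
ee_pos: [0.6699, -0.0961, 0.2592]
tcp_rot: [-180.0, -0.0, 102.1]
wrist_force: [1.2, 0.2, -0.4]
opening: 0.0505
grasp_force: 0.0
```

Emit:
carry_out --linear '[[0, 0, 0], [0, 0, -1], [0, 0, -1], [0, 0, -1], [0, 0, -1], [0, 0, -1]]' --rotation '[[0, 0, 0], [0, 0, 0], [0, 0, 0], [0, 0, 0], [0, 0, 0], [0, 0, 0]]' --grip '[-0.18, -0.18, -0.18, -0.18, -0.18, -0.18]'

```text
time: 14.65
ee_pos: [0.6693, -0.0943, 0.1586]
tcp_rot: [-180.0, -0.0, 102.1]
wrist_force: [-0.2, 0.1, 0.4]
opening: 0.0503
grasp_force: 0.0
```

Emit:
carry_out --linear '[[0, 0, 0]]' --rotation '[[0, 0, 0]]' --grip '[-0.18]'

```text
time: 14.75
ee_pos: [0.6682, -0.0942, 0.1563]
tcp_rot: [-179.7, -0.1, 102.1]
wrist_force: [0.1, -0.4, -1.3]
opening: 0.0505
grasp_force: 0.0
```

Emit:
carry_out --linear '[[0, 0, -1], [0, 0, -1], [0, 0, -1], [0, 0, -1], [0, 0, -0.5], [0, 0, -0.2], [0, 0, 0], [0, 0, 0]]' --rotation '[[0, 0, 0], [0, 0, 0], [0, 0, 0], [0, 0, 0], [0, 0, 0], [0, 0, 0], [0, 0, 0], [0, 0, 0]]' --grip '[-0.18, -0.18, -0.18, -0.18, -0.18, -0.18, -0.18, -0.18]'

```text
time: 15.55
ee_pos: [0.6702, -0.095, 0.067]
tcp_rot: [179.9, 0.0, 102.1]
wrist_force: [-0.0, 0.1, 1.0]
opening: 0.0502
grasp_force: 0.0
```

Emit:
carry_out --linear '[[0, 0, 0], [0, 0, 0], [0, 0, 0], [0, 0, 0], [0, 0, 0], [0, 0, 0]]' --rotation '[[0, 0, 0], [0, 0, 0], [0, 0, 0], [0, 0, 0], [0, 0, 0], [0, 0, 0]]' --grip '[1, 1, 1, 1, 1, 1]' --grip_force 60

```text
time: 16.15
ee_pos: [0.6703, -0.095, 0.067]
tcp_rot: [179.9, 0.0, 102.1]
wrist_force: [-0.0, 0.8, 5.9]
opening: 0.0283
grasp_force: 59.0
```

Emit:
carry_out --linear '[[0, 0, 0.4], [0, 0, 0.8], [0, 0, 1], [0, 0, 1], [0, 0, 1], [0, 0, 1], [0, 0, 1], [0, 0, 1], [0, 0, 1], [0, 0, 1], [0, 0, 0.8], [0, 0, 0]]' --rotation '[[0, 0, 0], [0, 0, 0], [0, 0, 0], [0, 0, 0], [0, 0, 0], [0, 0, 0], [0, 0, 0], [0, 0, 0], [0, 0, 0], [0, 0, 0], [0, 0, 0], [0, 0, 0]]' --grip '[1, 1, 1, 1, 1, 1, 1, 1, 1, 1, 1, 1]'

```text
time: 17.35
ee_pos: [0.6701, -0.095, 0.269]
tcp_rot: [179.8, 0.1, 102.1]
wrist_force: [-0.9, -0.4, -3.9]
opening: 0.0277
grasp_force: 59.9
```

Emit:
carry_out --linear '[[-0.376, 0.97, 0], [-0.376, 0.97, 0], [-0.376, 0.97, 0], [-0.376, 0.97, 0], [-0.376, 0.97, 0], [-0.376, 0.97, 0], [-0.376, 0.97, 0], [-0.376, 0.97, 0], [-0.376, 0.97, 0], [-0.376, 0.97, 0], [-0.376, 0.97, 0], [-0.376, 0.97, 0]]' --rotation '[[0, 0, 0], [0, 0, 0], [0, 0, 0], [0, 0, 0], [0, 0, 0], [0, 0, 0], [0, 0, 0], [0, 0, 0], [0, 0, 0], [0, 0, 0], [0, 0, 0], [0, 0, 0]]' --grip '[1, 1, 1, 1, 1, 1, 1, 1, 1, 1, 1, 1]'

```text
time: 18.55
ee_pos: [0.5786, 0.1389, 0.2653]
tcp_rot: [-180.0, 0.0, 102.1]
wrist_force: [-0.8, 0.1, -4.3]
opening: 0.028
grasp_force: 60.0
```

Emit:
carry_out --linear '[[-0.376, 0.97, 0], [-0.376, 0.97, 0], [-0.376, 0.97, 0], [-0.376, 0.97, 0], [-0.376, 0.97, 0], [-0.376, 0.97, 0], [-0.376, 0.97, 0], [-0.376, 0.97, 0], [-0.376, 0.97, 0], [0, 0, 0], [0, 0, 0], [0, 0, 0]]' --rotation '[[0, 0, 0], [0, 0, 0], [0, 0, 0], [0, 0, 0], [0, 0, 0], [0, 0, 0], [0, 0, 0], [0, 0, 0], [0, 0, 0], [0, 0, 0], [0, 0, 0], [0, 0, 0]]' --grip '[1, 1, 1, 1, 1, 1, 1, 1, 1, 1, 1, 1]'

```text
time: 19.75
ee_pos: [0.5117, 0.312, 0.2655]
tcp_rot: [-180.0, 0.0, 102.0]
wrist_force: [-0.4, 0.6, -4.7]
opening: 0.0281
grasp_force: 60.0
```

Emit:
carry_out --linear '[[0, 0, -1], [0, 0, -1], [0, 0, -1], [0, 0, -1], [0, 0, -1], [0, 0, -1], [0, 0, -1], [0, 0, -1], [0, 0, -0.8], [0, 0, -0.4], [0, 0, 0], [0, 0, 0]]' --rotation '[[0, 0, 0], [0, 0, 0], [0, 0, 0], [0, 0, 0], [0, 0, 0], [0, 0, 0], [0, 0, 0], [0, 0, 0], [0, 0, 0], [0, 0, 0], [0, 0, 0], [0, 0, 0]]' --grip '[1, 1, 1, 1, 1, 1, 1, 1, 1, 1, 1, 1]'

```text
time: 20.95
ee_pos: [0.5121, 0.3123, 0.0825]
tcp_rot: [180.0, -0.0, 102.0]
wrist_force: [-0.4, 0.2, -3.8]
opening: 0.0279
grasp_force: 60.1
```

Emit:
carry_out --linear '[[0, 0, -0.1], [0, 0, -0.05], [0, 0, 0]]' --rotation '[[0, 0, 0], [0, 0, 0], [0, 0, 0]]' --grip '[1, 1, 1]'

```text
time: 21.25
ee_pos: [0.5119, 0.3125, 0.079]
tcp_rot: [180.0, -0.0, 102.1]
wrist_force: [0.4, -0.3, -4.7]
opening: 0.0279
grasp_force: 60.1
```

Emit:
carry_out --linear '[[0, 0, -0.05], [0, 0, -0.05], [0, 0, 0]]' --rotation '[[0, 0, 0], [0, 0, 0], [0, 0, 0]]' --grip '[1, 1, 1]'

```text
time: 21.55
ee_pos: [0.5117, 0.3124, 0.0765]
tcp_rot: [-180.0, 0.0, 102.1]
wrist_force: [-0.7, 0.3, -4.2]
opening: 0.028
grasp_force: 60.1
```

Emit:
carry_out --linear '[[0, 0, -0.05], [0, 0, 0]]' --rotation '[[0, 0, 0], [0, 0, 0]]' --grip '[1, 1]'

```text
time: 21.75
ee_pos: [0.5119, 0.3125, 0.076]
tcp_rot: [180.0, -0.0, 102.1]
wrist_force: [-0.4, 0.0, -1.2]
opening: 0.0281
grasp_force: 60.3
```

Emit:
carry_out --linear '[[0, 0, -0.03], [0, 0, 0], [0, 0, 0], [0, 0, 0], [0, 0, 0.3], [0, 0, 0.7], [0, 0, 1], [0, 0, 1], [0, 0, 1], [0, 0, 1], [0, 0, 1], [0, 0, 1]]' --rotation '[[0, 0, 0], [0, 0, 0], [0, 0, 0], [0, 0, 0], [0, 0, 0], [0, 0, 0], [0, 0, 0], [0, 0, 0], [0, 0, 0], [0, 0, 0], [0, 0, 0], [0, 0, 0]]' --grip '[1, 0.3, -0.18, -0.18, -0.18, -0.18, -0.18, -0.18, -0.18, -0.18, -0.18, -0.18]'

```text
time: 22.95
ee_pos: [0.5118, 0.3125, 0.2174]
tcp_rot: [179.9, -0.0, 102.1]
wrist_force: [-0.3, -0.0, -0.3]
opening: 0.0504
grasp_force: 0.0
```

```bash
python3 - <<'E'
from h import *
def dark(im,m,u,v,r,th):
    k=8;p=cv2.resize(cv2.cvtColor(im,cv2.COLOR_BGR2GRAY)[v-r:v+r+1,u-r:u+r+1],None,fx=k,fy=k,interpolation=cv2.INTER_CUBIC)
    n,l,s,c=cv2.connectedComponentsWithStats((p<th).astype(np.uint8))
    for i in range(1,n):
        if s[i,4]>k*k*3:
            uu,vv=(c[i]+.5)/k-.5+np.array([u-r,v-r]);print(uu.round(1),vv.round(1),s[i,4]/64,onz(m,uu,vv,.08).round(4))
m=bot.camera_model("top");ms=bot.camera_model("scene")
dark(cv2.imread("pics/top0.png"),m,276,210,5,150);print();dark(cv2.imread("pics/scene0.png"),ms,338,147,6,150)
# check with red in scene
print("red scene",onz(ms,278,203.5,.08),"green",onz(ms,354,257,.08))
im=bot.camera("scene");cv2.imwrite("pics/s3.png",np.hstack([cv2.resize(im[125:175,315:365],(390,390),interpolation=cv2.INTER_CUBIC),cv2.resize(im[60:165,360:455],(390,390),interpolation=cv2.INTER_CUBIC)]))
print(bot.get_obs()["ee_pos"])
E
```

```text
271.5 205.4 4.078125 [0.4705 0.1145]
280.7 205.8 4.96875 [0.47   0.0917]
276.0 209.8 29.875 [0.4596 0.1028]
278.6 214.4 12.5 [0.4482 0.0958]

337.7 145.2 16.34375 [0.4597 0.1015]
336.8 151.3 46.5625 [0.47   0.0858]
red scene [ 0.46574552 -0.1098886 ] green [ 0.67126941 -0.09813086]
[0.51238718 0.31283064 0.22094866]
```

View pics/s3.png

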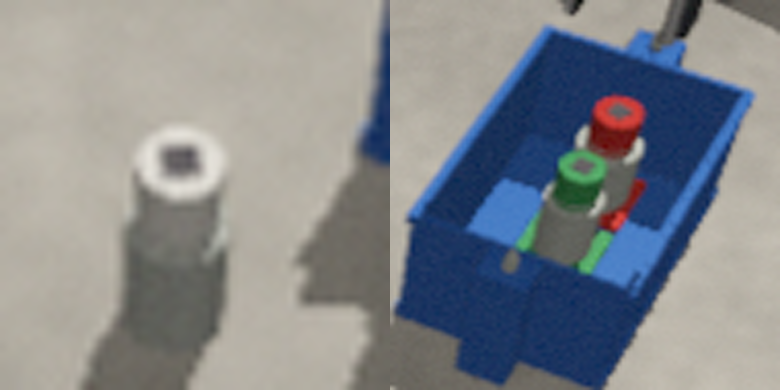

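Scene view: the red and green sockets stand upright on their pads; white hole at (337.7,145.2) in the full image. White is at about (0.460, 0.102).

Emit:
carry_out --linear '[[-0.236, -0.957, 0], [-0.236, -0.957, 0], [-0.236, -0.957, 0], [-0.236, -0.957, 0], [-0.236, -0.957, 0], [-0.236, -0.957, 0], [-0.236, -0.957, 0], [-0.236, -0.957, 0], [-0.236, -0.957, 0], [-0.236, -0.957, 0], [-0.236, -0.957, 0], [0, 0, 0]]' --rotation '[[0, 0, 0], [0, 0, 0], [0, 0, 0], [0, 0, 0], [0, 0, 0], [0, 0, 0], [0, 0, 0], [0, 0, 0], [0, 0, 0], [0, 0, 0], [0, 0, 0], [0, 0, 0]]' --grip '[-0.18, -0.18, -0.18, -0.18, -0.18, -0.18, -0.18, -0.18, -0.18, -0.18, -0.18, -0.18]'

```text
time: 24.2
ee_pos: [0.4594, 0.1001, 0.2159]
tcp_rot: [179.9, 0.0, 101.9]
wrist_force: [0.8, -0.1, 0.5]
opening: 0.0505
grasp_force: 0.0
```

Emit:
carry_out --linear '[[0, 0, -1], [0, 0, -1], [0, 0, -1], [0, 0, -1], [0, 0, -1], [0, 0, -1], [0, 0, -0.8], [0, 0, -0.5], [0, 0, -0.2], [0, 0, 0], [0, 0, 0]]' --rotation '[[0, 0, 0], [0, 0, 0], [0, 0, 0], [0, 0, 0], [0, 0, 0], [0, 0, 0], [0, 0, 0], [0, 0, 0], [0, 0, 0], [0, 0, 0], [0, 0, 0]]' --grip '[-0.18, -0.18, -0.18, -0.18, -0.18, -0.18, -0.18, -0.18, -0.18, -0.18, -0.18]'

```text
time: 25.3
ee_pos: [0.4603, 0.1021, 0.0659]
tcp_rot: [179.9, -0.0, 102.1]
wrist_force: [-0.5, -0.4, -0.6]
opening: 0.0502
grasp_force: 0.0
```

Emit:
carry_out --linear '[[0, 0, 0], [0, 0, 0], [0, 0, 0], [0, 0, 0], [0, 0, 0], [0, 0, 0]]' --rotation '[[0, 0, 0], [0, 0, 0], [0, 0, 0], [0, 0, 0], [0, 0, 0], [0, 0, 0]]' --grip '[1, 1, 1, 1, 1, 1]' --grip_force 60

```text
time: 25.9
ee_pos: [0.4604, 0.102, 0.066]
tcp_rot: [179.9, -0.0, 102.1]
wrist_force: [0.1, -0.6, 6.1]
opening: 0.0261
grasp_force: 58.7
```

Emit:
carry_out --linear '[[0, 0, 0.4], [0, 0, 0.8], [0, 0, 1], [0, 0, 1], [0, 0, 1], [0, 0, 1], [0, 0, 1], [0, 0, 1], [0, 0, 1], [0, 0, 1], [0, 0, 0.8], [0, 0, 0]]' --rotation '[[0, 0, 0], [0, 0, 0], [0, 0, 0], [0, 0, 0], [0, 0, 0], [0, 0, 0], [0, 0, 0], [0, 0, 0], [0, 0, 0], [0, 0, 0], [0, 0, 0], [0, 0, 0]]' --grip '[1, 1, 1, 1, 1, 1, 1, 1, 1, 1, 1, 1]'

```text
time: 27.1
ee_pos: [0.4603, 0.102, 0.2671]
tcp_rot: [179.9, -0.0, 102.1]
wrist_force: [-0.1, -0.2, -2.6]
opening: 0.0261
grasp_force: 59.5
```

Emit:
carry_out --linear '[[0.4, 0.945, 0], [0.4, 0.945, 0], [0.4, 0.945, 0], [0.4, 0.945, 0], [0.4, 0.945, 0], [0.4, 0.945, 0], [0.4, 0.945, 0], [0.4, 0.945, 0], [0, 0, 0], [0, 0, 0]]' --rotation '[[0, 0, 0], [0, 0, 0], [0, 0, 0], [0, 0, 0], [0, 0, 0], [0, 0, 0], [0, 0, 0], [0, 0, 0], [0, 0, 0], [0, 0, 0]]' --grip '[1, 1, 1, 1, 1, 1, 1, 1, 1, 1]'

```text
time: 28.1
ee_pos: [0.5235, 0.253, 0.2638]
tcp_rot: [-179.9, 0.0, 102.1]
wrist_force: [0.5, -0.9, -3.0]
opening: 0.0257
grasp_force: 59.7
```

Emit:
carry_out --linear '[[0, 0, -1], [0, 0, -1], [0, 0, -1], [0, 0, -1], [0, 0, -1], [0, 0, -1], [0, 0, -1], [0, 0, -1], [0, 0, -0.8], [0, 0, -0.4], [0, 0, 0], [0, 0, 0]]' --rotation '[[0, 0, 0], [0, 0, 0], [0, 0, 0], [0, 0, 0], [0, 0, 0], [0, 0, 0], [0, 0, 0], [0, 0, 0], [0, 0, 0], [0, 0, 0], [0, 0, 0], [0, 0, 0]]' --grip '[1, 1, 1, 1, 1, 1, 1, 1, 1, 1, 1, 1]'

```text
time: 29.3
ee_pos: [0.524, 0.2529, 0.0819]
tcp_rot: [180.0, -0.0, 102.0]
wrist_force: [-0.2, 0.0, -2.6]
opening: 0.026
grasp_force: 59.7
```

Emit:
carry_out --linear '[[0, 0, -0.1], [0, 0, -0.1], [0, 0, 0]]' --rotation '[[0, 0, 0], [0, 0, 0], [0, 0, 0]]' --grip '[1, 1, 1]'

```text
time: 29.6
ee_pos: [0.5239, 0.2531, 0.0772]
tcp_rot: [180.0, -0.0, 102.1]
wrist_force: [0.6, 0.3, -2.1]
opening: 0.0262
grasp_force: 59.7
```

Emit:
carry_out --linear '[[0, 0, -0.05], [0, 0, 0]]' --rotation '[[0, 0, 0], [0, 0, 0]]' --grip '[1, 1]'

```text
time: 29.8
ee_pos: [0.5238, 0.2531, 0.076]
tcp_rot: [-180.0, -0.0, 102.1]
wrist_force: [-0.2, 0.0, -2.6]
opening: 0.026
grasp_force: 59.7
```

Emit:
carry_out --linear '[[0, 0, -0.05], [0, 0, 0]]' --rotation '[[0, 0, 0], [0, 0, 0]]' --grip '[1, 1]'

```text
time: 30.0
ee_pos: [0.5239, 0.2531, 0.0752]
tcp_rot: [180.0, -0.0, 102.1]
wrist_force: [-0.1, 0.1, -2.3]
opening: 0.0259
grasp_force: 60.0
```

Emit:
carry_out --linear '[[0, 0, -0.02], [0, 0, 0]]' --rotation '[[0, 0, 0], [0, 0, 0]]' --grip '[1, 1]'

```text
time: 30.2
ee_pos: [0.524, 0.2532, 0.0751]
tcp_rot: [180.0, -0.0, 102.1]
wrist_force: [0.7, -0.1, 1.7]
opening: 0.0262
grasp_force: 60.2
```

Emit:
carry_out --linear '[[0, 0, 0], [0, 0, 0], [0, 0, 0], [0, 0, 0.3], [0, 0, 0.7], [0, 0, 1], [0, 0, 1], [0, 0, 1], [0, 0, 1], [0, 0, 1], [0, 0, 1], [0, 0, 1]]' --rotation '[[0, 0, 0], [0, 0, 0], [0, 0, 0], [0, 0, 0], [0, 0, 0], [0, 0, 0], [0, 0, 0], [0, 0, 0], [0, 0, 0], [0, 0, 0], [0, 0, 0], [0, 0, 0]]' --grip '[0.3, -0.18, -0.18, -0.18, -0.18, -0.18, -0.18, -0.18, -0.18, -0.18, -0.18, -0.18]'

```text
time: 31.4
ee_pos: [0.5238, 0.2531, 0.237]
tcp_rot: [179.9, -0.0, 102.1]
wrist_force: [0.4, 0.4, 0.0]
opening: 0.0503
grasp_force: 0.0
```

```bash
python3 - <<'E'
from h import *
m=bot.camera_model("top");t=cv2.imread("pics/top0.png");h=cv2.cvtColor(t,cv2.COLOR_BGR2HSV)
print("hole",onz(m,392.3,177.3,.006))
M=(abs(h[...,0].astype(int)-25)<6)&(h[...,1]>120)
p=t[165:240,375:495];print(quad(t,m,M,.045,425,183), quad(t,m,M,.006,425,183))
print(bot.get_obs()["ee_pos"])
E
```

```text
hole [ 0.56989586 -0.19961097]
[ 535.7 -301.6  250.3  154.1   73.4] [ 544.6 -312.1  259.5  159.7   73.4]
[0.5237949  0.25308538 0.23696443]
```

Emit:
carry_out --linear '[[-0.02, -0.99, 0.09], [-0.02, -0.99, 0.09], [-0.02, -0.99, 0.09], [-0.02, -0.99, 0.09], [-0.02, -0.99, 0.09], [-0.02, -0.99, 0.09], [-0.02, -0.99, 0.09], [-0.02, -0.99, 0.09], [-0.02, -0.99, 0.09], [-0.02, -0.99, 0.09], [-0.02, -0.99, 0.09], [-0.02, -0.99, 0.09]]' --rotation '[[0, 0, -0.11], [0, 0, -0.11], [0, 0, -0.11], [0, 0, -0.11], [0, 0, -0.11], [0, 0, -0.11], [0, 0, -0.11], [0, 0, -0.11], [0, 0, -0.11], [0, 0, -0.11], [0, 0, -0.11], [0, 0, -0.11]]' --grip '[-0.18, -0.18, -0.18, -0.18, -0.18, -0.18, -0.18, -0.18, -0.18, -0.18, -0.18, -0.18]'

```text
time: 32.6
ee_pos: [0.5189, 0.0147, 0.2578]
tcp_rot: [179.9, 0.0, 91.5]
wrist_force: [0.9, 0.5, -0.7]
opening: 0.0502
grasp_force: 0.0
```

Emit:
carry_out --linear '[[-0.02, -0.99, 0.09], [-0.02, -0.99, 0.09], [-0.02, -0.99, 0.09], [-0.02, -0.99, 0.09], [-0.02, -0.99, 0.09], [-0.02, -0.99, 0.09], [-0.02, -0.99, 0.09], [-0.02, -0.99, 0.09], [-0.02, -0.99, 0.09], [-0.02, -0.99, 0.09], [-0.02, -0.99, 0.09], [-0.02, -0.99, 0.09]]' --rotation '[[0, 0, -0.11], [0, 0, -0.11], [0, 0, -0.11], [0, 0, -0.11], [0, 0, -0.11], [0, 0, -0.11], [0, 0, -0.11], [0, 0, -0.11], [0, 0, -0.11], [0, 0, -0.11], [0, 0, -0.11], [0, 0, -0.11]]' --grip '[-0.18, -0.18, -0.18, -0.18, -0.18, -0.18, -0.18, -0.18, -0.18, -0.18, -0.18, -0.18]'

```text
time: 33.8
ee_pos: [0.5141, -0.2229, 0.2794]
tcp_rot: [179.9, 0.0, 80.9]
wrist_force: [-0.3, 0.4, -0.2]
opening: 0.0503
grasp_force: 0.0
```

Emit:
carry_out --linear '[[-0.02, -0.99, 0.09], [-0.02, -0.99, 0.09], [-0.02, -0.99, 0.09], [-0.02, -0.99, 0.09], [-0.02, -0.99, 0.09], [-0.02, -0.99, 0.09], [-0.02, -0.99, 0.09], [-0.02, -0.99, 0.09], [0, 0, 0], [0, 0, 0]]' --rotation '[[0, 0, -0.11], [0, 0, -0.11], [0, 0, -0.11], [0, 0, -0.11], [0, 0, -0.11], [0, 0, -0.11], [0, 0, -0.11], [0, 0, -0.11], [0, 0, -0.07], [0, 0, 0]]' --grip '[-0.18, -0.18, -0.18, -0.18, -0.18, -0.18, -0.18, -0.18, -0.18, -0.18]'

```text
time: 34.8
ee_pos: [0.5109, -0.3805, 0.2929]
tcp_rot: [180.0, -0.0, 73.3]
wrist_force: [0.2, 0.3, 0.4]
opening: 0.0506
grasp_force: 0.0
```

```bash
python3 - <<'E'
from h import *
import pickle
m=bot.camera_model("wrist");im=bot.camera("wrist");cv2.imwrite("pics/w4.png",im);o=bot.get_obs();pickle.dump(m,open("w4.pkl","wb"))
print(np.round(o["ee_pos"],4),o["tcp_rot"],o["q"])
E
```

```text
[ 0.511  -0.3801  0.2929] [ 1.79978736e+02 -4.55785544e-03  7.33462230e+01] [-3.66455865e+01  1.96719089e+01  3.34478959e+01  1.03757563e+02
  1.15529146e-02  7.00081932e+01]
```

View pics/w4.png

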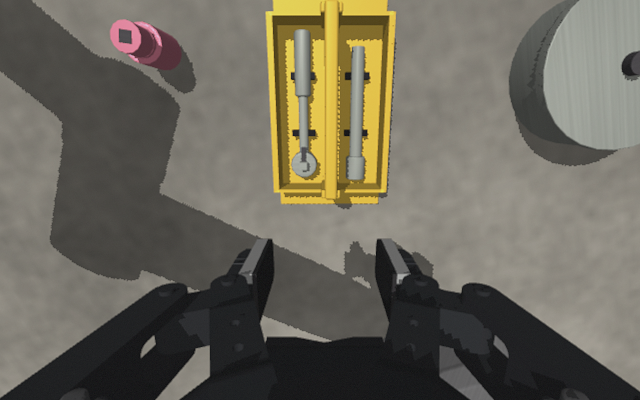

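The wrist view shows the tray lying straight ahead: its near rim corners are (275,192) and (389,192), and the handle top runs down u≈331. I'll compute its pose.

```bash
python3 - <<'E'
from h import *
import pickle
m=pickle.load(open("w4.pkl","rb"));im=cv2.imread("pics/w4.png");h=cv2.cvtColor(im,cv2.COLOR_BGR2HSV)
M=((abs(h[...,0].astype(int)-25)<7)&(h[...,1]>100)&(h[...,2]>60))
L=[];R=[]
for v in range(25,180,5):
    u=np.flatnonzero(M[v]);u=u[(u>240)&(u<430)];L.append(onz(m,u[0]-.5,v,.045));R.append(onz(m,u[-1]+.5,v,.045))
L,R=map(np.array,(L,R))
for P in(L,R):
    f=cv2.fitLine(P.astype(np.float32),cv2.DIST_HUBER,0,.001,.001).ravel();print("yaw",np.degrees(np.arctan2(abs(f[1]),f[0]*np.sign(f[1])))-90, f[2:])
print("width",np.linalg.norm((L-R),axis=1)[[0,10,-1]])
print("mid",((L+R)/2)[[0,10,-1]])
# handle bright top edges
g=im.astype(int)
for v in(40,100,160): print(v,[tuple(x) for x in h[v,318:345:2,[1,2]].T.tolist()] if 0 else h[v,316:348,2].tolist())
cv2.imwrite("pics/c4.png",cv2.resize(im[150:220,260:400],(800,400),interpolation=cv2.INTER_CUBIC))
E
```

```text
yaw -16.640793 [ 0.47226897 -0.2816362 ]
yaw -16.693604 [ 0.61051387 -0.32330188]
width [0.14381055 0.14493652 0.14496175]
mid [[ 0.56451154 -0.2243543 ]
 [ 0.5497532  -0.2742308 ]
 [ 0.51637814 -0.38702336]]
40 [216, 215, 221, 234, 228, 213, 216, 203, 178, 196, 222, 229, 229, 228, 229, 228, 228, 227, 226, 224, 212, 176, 137, 129, 132, 133, 131, 132, 131, 128, 167, 218]
100 [230, 230, 229, 229, 230, 230, 229, 231, 219, 191, 221, 231, 230, 229, 228, 227, 226, 226, 226, 222, 197, 165, 136, 128, 128, 131, 131, 131, 131, 131, 132, 131]
160 [87, 182, 233, 229, 228, 228, 228, 229, 217, 191, 221, 228, 227, 226, 225, 225, 225, 225, 223, 214, 163, 176, 214, 122, 128, 130, 129, 131, 132, 117, 73, 83]
```

View pics/c4.png

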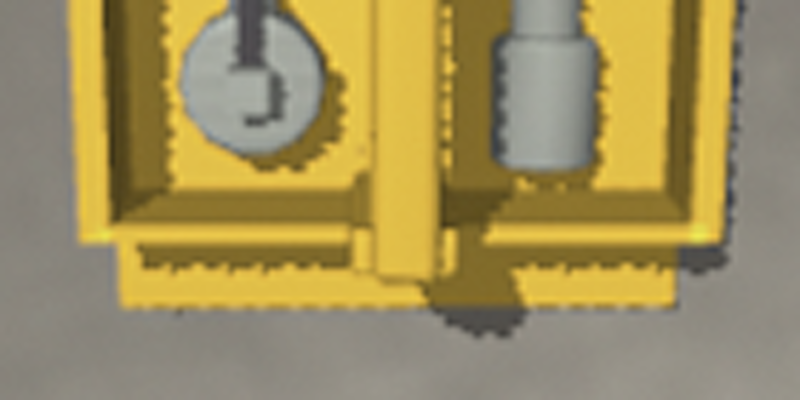

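```bash
python3 - <<'E'
from h import *
import pickle
m=pickle.load(open("w4.pkl","rb"))
y=np.array([np.sin(np.radians(16.66)),np.cos(np.radians(16.66))]);x=np.array([y[1],-y[0]])
e=onz(m,329.9,203.2,.003);c=e+.129*y;print("edge",e,"centre",c, "hole est",c+.116*y)
for v in(40,100,160):
    p=onz(m,330.6,v,.096);print("handle off",(p-c)@x)
t=np.array([0.5368,-0.3108]);print("top centre",t,(t-c)@x,(t-c)@y, "rim mid off",(np.array([0.54975,-.27423])-c)@x)
print(bot.get_obs()["ee_pos"])
E
```

```text
edge [ 0.50308254 -0.43417092] centre [ 0.54006578 -0.31058597] hole est [ 0.57332202 -0.19945532]
handle off -0.0015717402314756636
handle off -0.0013707870796448194
handle off -0.0011490904188472643
top centre [ 0.5368 -0.3108] -0.0030673265105516565 -0.001141317226497237 rim mid off -0.0011452480505703255
[ 0.51099349 -0.38005882  0.29288273]
```

```bash
python3 - <<'E'
from h import *
import pickle
m=pickle.load(open("w2.pkl","rb"));im=cv2.imread("pics/w2.png");h=cv2.cvtColor(im,cv2.COLOR_BGR2HSV)
M=(abs(h[...,0].astype(int)-110)<12)&(h[...,1]>130)
L=[];R=[]
for v in range(5,130,5):
    u=np.flatnonzero(M[v]);u=u[(u>270)&(u<480)];L.append(onz(m,u[0]-.5,v,.105));R.append(onz(m,u[-1]+.5,v,.105))
L,R=map(np.array,(L,R))
for P in(L,R):
    f=cv2.fitLine(P.astype(np.float32),cv2.DIST_HUBER,0,.001,.001).ravel();print("yaw",np.degrees(np.arctan2(abs(f[1]),f[0]*np.sign(f[1])))-90,f[2:])
a=np.radians(12.0);y=np.array([-np.sin(a),np.cos(a)]);x=np.array([y[1],-y[0]]);c=np.array([.512,.312])
print("width",((R-L)@x)[[0,12,-1]],"mid",(((L+R)/2-c)@x)[[0,12,-1]])
# near outer wall edge (y=-103) at rim
for u in(330,345,405,430):
    col=np.flatnonzero(M[:152,u]);print(u,col.max(),((onz(m,u,col.max()+.5,.105)-c)@y))
g=cv2.cvtColor(im,cv2.COLOR_BGR2GRAY)
p=onz(m,378.8,158.7,.119);print("pin",p,(p-c)@x,(p-c)@y)
# top image, refined pins and tray hole
t=cv2.imread("pics/top0.png");mt=bot.camera_model("top")
ht=cv2.cvtColor(t,cv2.COLOR_BGR2HSV)
def low(u,v,r=5):
    s=ht[v-r:v+r+1,u-r:u+r+1,1];mk=(cv2.resize(s,None,fx=8,fy=8,interpolation=cv2.INTER_CUBIC)<110).astype(np.uint8)
    n,l,st,cc=cv2.connectedComponentsWithStats(mk);i=1+np.argmax(st[1:,4]);return (cc[i]+.5)/8-.5+[u-r,v-r],st[i,4]/64
for n,uv,z in(("pinL",(144,194),.115),("pinR",(238,176),.115),("hole",(392,177),.006)):
    q,A=low(*uv);w=onz(mt,*q,z);print(n,q,A,w,(w-c)@x,(w-c)@y)
E
```

```text
yaw 12.43158 [0.4493943 0.2668292]
yaw 12.266716 [0.5911657  0.28612348]
width [0.14311671 0.14250439 0.14280875] mid [0.00050026 0.00044316 0.0008694 ]
330 144 -0.10331454211255238
345 144 -0.1034988055859902
405 143 -0.10325319324889562
430 142 -0.10257878208114705
pin [0.53694459 0.19859592] 0.0008214591399190729 -0.11611219869288596
pinL [143.02130361 193.33126411] 13.84375 [0.48511512 0.42295517] -0.0032285045096431923 0.1141202184010576
pinR [237.41169571 176.03619303] 11.65625 [0.53478739 0.19723846] -0.0015708365615111249 -0.11699149053026035
hole [391.91107612 176.99322289] 14.265625 [ 0.57072169 -0.19855836] -0.04871256905174096 -0.5116103567921343
```

```bash
python3 - <<'E'
from h import *
t=bot.camera("top");cv2.imwrite("pics/t5.png",t);m=bot.camera_model("top")
cv2.imwrite("pics/c5.png",cv2.resize(t[150:230,130:260],(780,480),interpolation=cv2.INTER_CUBIC))
a=np.radians(12.3);y=np.array([-np.sin(a),np.cos(a)]);x=np.array([y[1],-y[0]])
ht=cv2.cvtColor(t,cv2.COLOR_BGR2HSV);g=cv2.cvtColor(t,cv2.COLOR_BGR2GRAY)
for n,p in dict(red=(.4993,.3706),green=(.512,.3125),white=(.524,.2532)).items():
    u0,v0=proj(m,[*p,.089]);u,v=int(round(u0)),int(round(v0));r=6
    img=(g if n=="white" else ht[...,1])[v-r:v+r+1,u-r:u+r+1]
    s=cv2.resize(img,None,fx=8,fy=8,interpolation=cv2.INTER_CUBIC);mk=(s<(140 if n=="white" else 110)).astype(np.uint8)
    k,l,st,cc=cv2.connectedComponentsWithStats(mk)
    for i in range(1,k):
        q=(cc[i]+.5)/8-.5+[u-r,v-r]
        if st[i,4]>400 and abs(q-[u0,v0]).max()<3.5:
            w=onz(m,*q,.089);print(n,st[i,4]/64,q-[u0,v0],"bias x',y'",(w-p)@x,(w-p)@y)
E
```

```text
red 20.71875 [-0.28508235  0.50742743] bias x',y' -0.0011543773703485828 0.0008497749258637639
green 26.375 [-0.37940928  0.39580423] bias x',y' -0.0008300374635692223 0.001059918467491502
white 83.265625 [ 0.68365402 -0.60034978] bias x',y' 0.0012118490001983776 -0.0018941714404726703
white 27.234375 [-0.32690669  0.16192612] bias x',y' -0.00026094422472668956 0.0008607248855578168
```

View pics/c5.png

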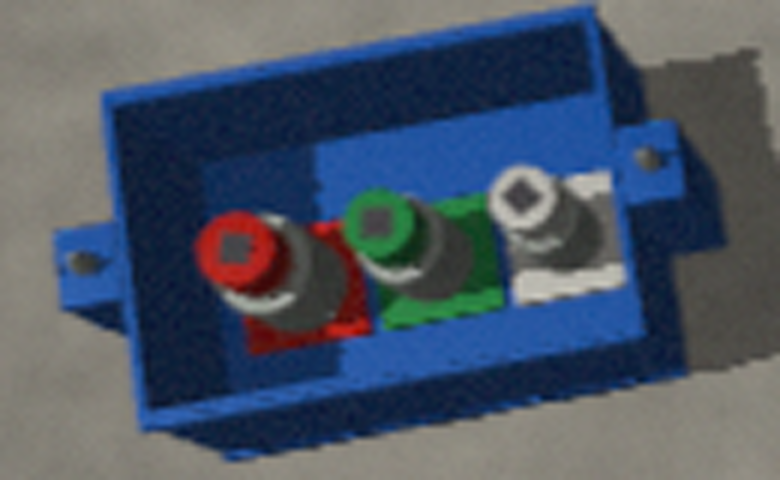

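Both pins and all three standing sockets are clear (pins at 83,263 and 650,158 in the crop). The top camera's bias against the known releases is about 1 mm, so crate centre ≈ (0.512, 0.312) and yaw 12.3°. Now I'll grasp the tray handle.

Emit:
carry_out --linear '[[0.35, 0.87, 0], [0.35, 0.87, 0], [0.35, 0.87, 0], [0.35, 0.87, 0], [0, 0, -1], [0, 0, -1], [0, 0, -1], [0, 0, -1], [0, 0, -1], [0, 0, -1], [0, 0, 0], [0, 0, 0]]' --rotation '[[0, 0, 0], [0, 0, 0], [0, 0, 0], [0, 0, 0], [0, 0, 0], [0, 0, 0], [0, 0, 0], [0, 0, 0], [0, 0, 0], [0, 0, 0], [0, 0, 0], [0, 0, 0]]' --grip '[-0.18, -0.18, -0.18, -0.18, -0.18, -0.18, -0.18, -0.18, -0.18, -0.18, -0.18, -0.18]'

```text
time: 36.1
ee_pos: [0.5393, -0.3099, 0.1728]
tcp_rot: [-180.0, -0.0, 73.4]
wrist_force: [-0.7, 0.1, -0.1]
opening: 0.05
grasp_force: 0.0
```

Emit:
carry_out --linear '[[0, 0, -1], [0, 0, -1], [0, 0, -1], [0, 0, -1], [0, 0, -0.6], [0, 0, -0.2], [0, 0, 0], [0, 0, 0]]' --rotation '[[0, 0, 0], [0, 0, 0], [0, 0, 0], [0, 0, 0], [0, 0, 0], [0, 0, 0], [0, 0, 0], [0, 0, 0]]' --grip '[-0.18, -0.18, -0.18, -0.18, -0.18, -0.18, -0.18, -0.18]'

```text
time: 36.9
ee_pos: [0.5396, -0.3111, 0.0776]
tcp_rot: [179.9, 0.0, 73.3]
wrist_force: [0.9, 0.0, -0.6]
opening: 0.0502
grasp_force: 0.0
```

```bash
python3 - <<'E'
from h import *
o=bot.get_obs();print(o["ee_pos"],o["tcp_rot"],o["wrist_force"],o["opening"])
E
```

```text
[ 0.53960159 -0.31112072  0.07762392] [1.79907328e+02 2.14672886e-02 7.33393950e+01] [ 0.94963185  0.02516481 -0.55077103] 0.050186206210767144
```

Emit:
carry_out --linear '[[0, 0, 0], [0, 0, 0], [0, 0, 0], [0, 0, 0], [0, 0, 0], [0, 0, 0], [0, 0, 0], [0, 0, 0]]' --rotation '[[0, 0, 0], [0, 0, 0], [0, 0, 0], [0, 0, 0], [0, 0, 0], [0, 0, 0], [0, 0, 0], [0, 0, 0]]' --grip '[0.2, 0.4, 0.55, 0.7, 1, 1, 1, 1]' --grip_force 110

```text
time: 37.7
ee_pos: [0.5392, -0.311, 0.0769]
tcp_rot: [180.0, 0.0, 73.3]
wrist_force: [-1.8, 1.6, 5.4]
opening: 0.0124
grasp_force: 108.3
```

Emit:
carry_out --linear '[[0, 0, 0.2], [0, 0, 0.4], [0, 0, 0.6], [0, 0, 0.8], [0, 0, 1], [0, 0, 1], [0, 0, 0], [0, 0, 0]]' --rotation '[[0, 0, 0], [0, 0, 0], [0, 0, 0], [0, 0, 0], [0, 0, 0], [0, 0, 0], [0, 0, 0], [0, 0, 0]]' --grip '[1, 1, 1, 1, 1, 1, 1, 1]'

```text
time: 38.5
ee_pos: [0.5392, -0.311, 0.1563]
tcp_rot: [180.0, 0.0, 73.3]
wrist_force: [-0.7, -0.2, -6.2]
opening: 0.0123
grasp_force: 107.6
```

```bash
python3 - <<'E'
from h import *
im=bot.camera("scene");cv2.imwrite("pics/s6.png",im)
o=bot.get_obs();print(o["ee_pos"],o["tcp_rot"],o["wrist_force"],o["torque"],o["opening"])
E
```

```text
[ 0.53884515 -0.31080011  0.15541868] [-1.79946656e+02 -1.00274587e-02  7.33381266e+01] [ 0.11245367 -0.01981648 -6.76017895] [ 0.0549525  -0.02910727  0.02230377] 0.01179022672619046
```

View pics/s6.png

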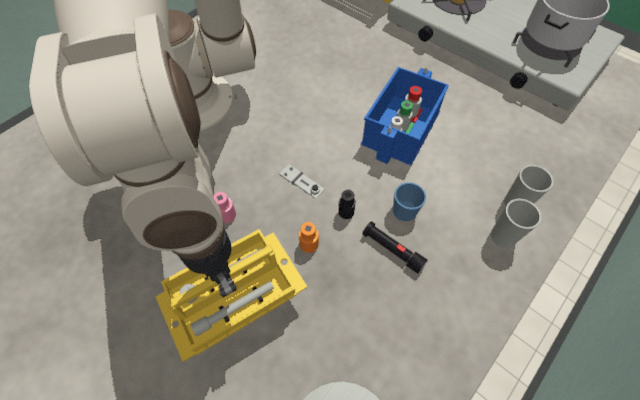

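The tray hangs level, and all three sockets are in the crate. I'll carry the tray over.

Emit:
carry_out --linear '[[0, 0, 0.6], [0, 0, 1], [0, 0, 1], [0, 0, 1], [0, 0, 1], [0, 0, 0.4], [-0.042, 0.5, 0], [-0.042, 0.8, 0], [-0.042, 1, 0], [-0.042, 1, 0], [-0.042, 1, 0], [-0.042, 1, 0]]' --rotation '[[0, 0, 0], [0, 0, 0], [0, 0, 0], [0, 0, 0], [0, 0, 0], [0, 0, 0], [0, 0, 0.11], [0, 0, 0.11], [0, 0, 0.11], [0, 0, 0.11], [0, 0, 0.11], [0, 0, 0.11]]' --grip '[1, 1, 1, 1, 1, 1, 1, 1, 1, 1, 1, 1]'

```text
time: 39.75
ee_pos: [0.5335, -0.2026, 0.2555]
tcp_rot: [-179.9, -0.0, 78.7]
wrist_force: [-0.1, -1.4, -5.6]
opening: 0.0121
grasp_force: 107.7
```

Emit:
carry_out --linear '[[-0.042, 1, 0], [-0.042, 1, 0], [-0.042, 1, 0], [-0.042, 1, 0], [-0.042, 1, 0], [-0.042, 1, 0], [-0.042, 1, 0], [-0.042, 1, 0], [-0.042, 1, 0], [-0.042, 1, 0], [-0.042, 1, 0], [-0.042, 1, 0]]' --rotation '[[0, 0, 0.11], [0, 0, 0.11], [0, 0, 0.11], [0, 0, 0.11], [0, 0, 0.11], [0, 0, 0.11], [0, 0, 0.11], [0, 0, 0.11], [0, 0, 0.11], [0, 0, 0.11], [0, 0, 0.11], [0, 0, 0.11]]' --grip '[1, 1, 1, 1, 1, 1, 1, 1, 1, 1, 1, 1]'

```text
time: 40.95
ee_pos: [0.5228, 0.037, 0.2556]
tcp_rot: [-179.9, -0.0, 89.3]
wrist_force: [0.7, 1.2, -5.9]
opening: 0.0121
grasp_force: 107.8
```

Emit:
carry_out --linear '[[-0.042, 1, 0], [-0.042, 1, 0], [-0.042, 1, 0], [-0.042, 1, 0], [-0.042, 1, 0], [-0.042, 1, 0], [-0.042, 1, 0], [-0.042, 1, 0], [-0.042, 1, 0], [-0.042, 1, 0], [-0.042, 1, 0], [0, 0, 0]]' --rotation '[[0, 0, 0.11], [0, 0, 0.11], [0, 0, 0.11], [0, 0, 0.11], [0, 0, 0.11], [0, 0, 0.11], [0, 0, 0.11], [0, 0, 0.11], [0, 0, 0.11], [0, 0, 0.11], [0, 0, 0.11], [0, 0, 0]]' --grip '[1, 1, 1, 1, 1, 1, 1, 1, 1, 1, 1, 1]'

```text
time: 42.15
ee_pos: [0.5131, 0.2578, 0.2552]
tcp_rot: [-179.9, -0.0, 99.1]
wrist_force: [-0.7, 0.2, -5.6]
opening: 0.0121
grasp_force: 107.7
```

Emit:
carry_out --linear '[[0, 1, 0], [0, 1, 0], [0, 0.8, 0], [0, 0, 0], [0, 0, 0], [0, 0, 0]]' --rotation '[[0, 0, 0.11], [0, 0, 0.11], [0, 0, 0.11], [0, 0, 0], [0, 0, 0], [0, 0, 0]]' --grip '[1, 1, 1, 1, 1, 1]'

```text
time: 42.75
ee_pos: [0.5146, 0.3108, 0.2562]
tcp_rot: [-180.0, 0.0, 101.5]
wrist_force: [-0.3, -0.1, -5.8]
opening: 0.0122
grasp_force: 107.8
```

```bash
python3 - <<'E'
from h import *
o=bot.get_obs();print(o["ee_pos"],o["tcp_rot"],o["wrist_force"],o["torque"],o["opening"])
E
```

```text
[0.51462564 0.3108335  0.25621369] [-1.79987389e+02  2.05342718e-02  1.01490132e+02] [-0.33409529 -0.10567338 -5.84509932] [ 0.07042797  0.00090312 -0.03265982] 0.012164537750605251
```

Emit:
carry_out --linear '[[-0.125, 0.02, 0], [0, 0, -0.6], [0, 0, -0.8], [0, 0, -0.6], [0, 0, -0.4], [0, 0, 0], [0, 0, 0]]' --rotation '[[0, 0, 0.1], [0, 0, 0], [0, 0, 0], [0, 0, 0], [0, 0, 0], [0, 0, 0], [0, 0, 0]]' --grip '[1, 1, 1, 1, 1, 1, 1]'

```text
time: 43.45
ee_pos: [0.5122, 0.3114, 0.2087]
tcp_rot: [180.0, -0.0, 102.3]
wrist_force: [0.8, 0.6, -5.2]
opening: 0.0121
grasp_force: 107.8
```

```bash
python3 - <<'E'
from h import *
t=bot.camera("top");cv2.imwrite("pics/t7.png",t);o=bot.get_obs();print(o["ee_pos"],o["tcp_rot"],o["wrist_force"])
p=cv2.imread("pics/t5.png")
f=lambda im,u,v:cv2.resize(im[v-16:v+17,u-16:u+17],(400,300),interpolation=cv2.INTER_CUBIC)
cv2.imwrite("pics/c7.png",np.vstack([np.hstack([f(t,143,193),f(t,238,176)]),np.hstack([f(p,143,193),f(p,238,176)])]))
E
```

```text
[0.51235411 0.31155256 0.20903627] [ 1.79948406e+02 -1.62715329e-02  1.02299259e+02] [-0.08093394  0.97388663 -5.64569379]
```

View pics/c7.png

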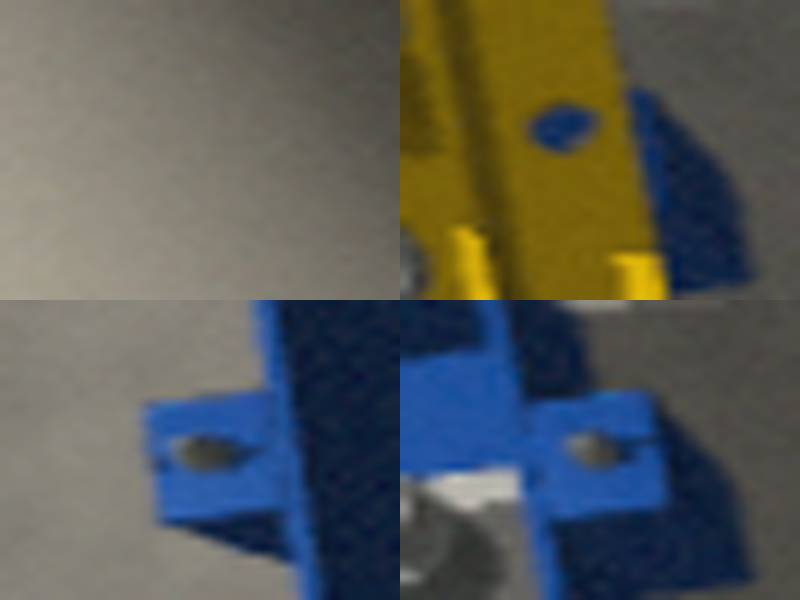

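```bash
python3 - <<'E'
from h import *
m=bot.camera_model("top");a=np.radians(12.3);y=np.array([-np.sin(a),np.cos(a)]);x=np.array([y[1],-y[0]])
h=onz(m,235.4-.5,174.0-.5,.138)
for z in(.111,.114,.117):
    p=onz(m,238.3-.5,176.5-.5,z);print(z,"hole-pin x',y'",(h-p)@x,(h-p)@y)
# expected pixel of the pin axis from my crate estimate, top bias -.9,+.9
c=np.array([.512,.3117])-.0009*x+.0009*y
for z in(.105,.113,.121):print(proj(m,[*(c-.116*y),z]),proj(m,[*(c+.116*y),z]))
E
```

```text
0.111 hole-pin x',y' -0.0002671308673950116 0.0017187842521929567
0.114 hole-pin x',y' 0.0005809749371513127 0.0021830901605248343
0.117 hole-pin x',y' 0.0014290807416977454 0.002647396068856688
(np.float64(237.49575071519374), np.float64(176.66091351247303)) (np.float64(143.64506203189833), np.float64(193.68214783072906))
(np.float64(236.8558386870214), np.float64(175.87480848323554)) (np.float64(142.27549660727365), np.float64(193.02077094315533))
(np.float64(236.2060571176771), np.float64(175.076579137514)) (np.float64(140.8846285350427), np.float64(192.34910679327376))
```

Emit:
carry_out --linear '[[0.016, -0.075, 0], [0, 0, -0.25], [0, 0, -0.25], [0, 0, -0.15], [0, 0, 0], [0, 0, 0]]' --rotation '[[0, 0, 0], [0, 0, 0], [0, 0, 0], [0, 0, 0], [0, 0, 0], [0, 0, 0]]' --grip '[1, 1, 1, 1, 1, 1]'

```text
time: 44.1
ee_pos: [0.5124, 0.31, 0.1952]
tcp_rot: [-180.0, 0.0, 102.3]
wrist_force: [1.3, -0.1, -4.8]
opening: 0.0121
grasp_force: 107.8
```

Emit:
carry_out --linear '[[0, 0, -0.1], [0, 0, -0.1], [0, 0, 0]]' --rotation '[[0, 0, 0], [0, 0, 0], [0, 0, 0]]' --grip '[1, 1, 1]'

```text
time: 44.4
ee_pos: [0.5124, 0.31, 0.1909]
tcp_rot: [-180.0, 0.0, 102.3]
wrist_force: [-1.3, 0.2, -5.6]
opening: 0.0124
grasp_force: 107.8
```

Emit:
carry_out --linear '[[0, 0, -0.1], [0, 0, -0.1], [0, 0, -0.1], [0, 0, 0]]' --rotation '[[0, 0, 0], [0, 0, 0], [0, 0, 0], [0, 0, 0]]' --grip '[1, 1, 1, 1]'

```text
time: 44.8
ee_pos: [0.5124, 0.3099, 0.1848]
tcp_rot: [-180.0, 0.0, 102.3]
wrist_force: [-0.6, 0.0, -5.2]
opening: 0.012
grasp_force: 107.8
```

Emit:
carry_out --linear '[[0, 0, -0.05], [0, 0, -0.05], [0, 0, 0]]' --rotation '[[0, 0, 0], [0, 0, 0], [0, 0, 0]]' --grip '[1, 1, 1]'

```text
time: 45.1
ee_pos: [0.5125, 0.31, 0.1831]
tcp_rot: [-180.0, 0.0, 102.3]
wrist_force: [-0.3, -0.1, -5.6]
opening: 0.012
grasp_force: 107.8
```

Emit:
carry_out --linear '[[0, 0, -0.04], [0, 0, 0]]' --rotation '[[0, 0, 0], [0, 0, 0]]' --grip '[1, 1]'

```text
time: 45.3
ee_pos: [0.5125, 0.31, 0.1824]
tcp_rot: [-180.0, 0.0, 102.3]
wrist_force: [-0.5, -0.6, -5.6]
opening: 0.0123
grasp_force: 107.8
```

Emit:
carry_out --linear '[[0, 0, -0.03], [0, 0, 0]]' --rotation '[[0, 0, 0], [0, 0, 0]]' --grip '[1, 1]'

```text
time: 45.5
ee_pos: [0.5125, 0.31, 0.1819]
tcp_rot: [180.0, -0.0, 102.3]
wrist_force: [0.4, 0.1, -5.7]
opening: 0.0121
grasp_force: 108.1
```

Emit:
carry_out --linear '[[0, 0, -0.03], [0, 0, 0]]' --rotation '[[0, 0, 0], [0, 0, 0]]' --grip '[1, 1]'

```text
time: 45.7
ee_pos: [0.5125, 0.31, 0.1818]
tcp_rot: [180.0, -0.0, 102.3]
wrist_force: [-2.1, -1.1, -0.2]
opening: 0.0119
grasp_force: 108.5
```

Emit:
carry_out --linear '[[0, 0, -0.03], [0, 0, 0]]' --rotation '[[0, 0, 0], [0, 0, 0]]' --grip '[1, 1]'

```text
time: 45.9
ee_pos: [0.5126, 0.31, 0.1819]
tcp_rot: [179.9, -0.0, 102.3]
wrist_force: [-2.8, -2.0, 4.1]
opening: 0.0121
grasp_force: 109.4
```

Emit:
carry_out --linear '[[0, 0, 0], [0, 0, 0], [0, 0, 0], [0, 0, 0], [0, 0, 0.3], [0, 0, 0.7], [0, 0, 1], [0, 0, 1], [0, 0, 1], [0, 0, 1], [0, 0, 1], [0, 0, 0]]' --rotation '[[0, 0, 0], [0, 0, 0], [0, 0, 0], [0, 0, 0], [0, 0, 0], [0, 0, 0], [0, 0, 0], [0, 0, 0], [0, 0, 0], [0, 0, 0], [0, 0, 0], [0, 0, 0]]' --grip '[0.5, 0.2, -0.18, -0.18, -0.18, -0.18, -0.18, -0.18, -0.18, -0.18, -0.18, -0.18]'

```text
time: 47.1
ee_pos: [0.513, 0.3103, 0.3039]
tcp_rot: [179.8, -0.1, 102.3]
wrist_force: [0.1, -0.0, 0.6]
opening: 0.0504
grasp_force: 0.0
```

Emit:
carry_out --linear '[[0, -1, 0], [0, -1, 0], [0, -1, 0], [0, -1, 0], [0, -1, 0], [0, -1, 0], [0, -1, 0], [0, -1, 0], [0, -1, 0], [0, -1, 0], [0, 0, 0], [0, 0, 0]]' --rotation '[[0, 0, 0], [0, 0, 0], [0, 0, 0], [0, 0, 0], [0, 0, 0], [0, 0, 0], [0, 0, 0], [0, 0, 0], [0, 0, 0], [0, 0, 0], [0, 0, 0], [0, 0, 0]]' --grip '[-0.18, -0.18, -0.18, -0.18, -0.18, -0.18, -0.18, -0.18, -0.18, -0.18, -0.18, -0.18]'

```text
time: 48.3
ee_pos: [0.5125, 0.1099, 0.3003]
tcp_rot: [-180.0, -0.0, 102.2]
wrist_force: [0.8, 0.0, -0.7]
opening: 0.0506
grasp_force: 0.0
```

```bash
python3 - <<'E'
from h import *
t=bot.camera("wrist");s=bot.camera("scene");print(bot.get_obs()["ee_pos"])
cv2.imwrite("pics/f.png",np.hstack([cv2.resize(s[30:190,330:490],(400,400),interpolation=cv2.INTER_CUBIC),cv2.resize(t[0:200,270:470],(400,400),interpolation=cv2.INTER_CUBIC)]))
E
```

```text
[0.51246723 0.11056583 0.30033789]
```

View pics/f.png

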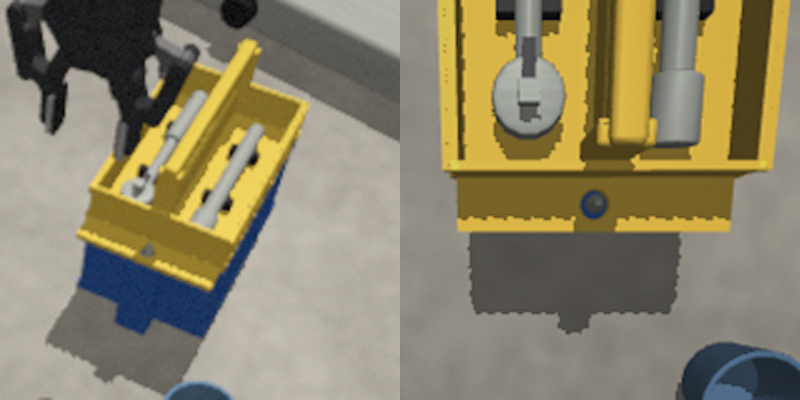

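The tray sits flush on the crate with the near pin centred in its hole (593,204), and the robot is clear of everything.

```bash
python3 -c "
from workcell import bot
print(bot.job_done())"
```

```text
the job is handed in; nothing more can be done
None
```

All three sockets are standing over their own posts, the yellow tray is seated on the crate, and the job was handed in at about 48 s; the near pin shows centred in its hole in the last picture, while the far pin was not in view.

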